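Free the sagging bolt and hold the stock crate's gate ajar

TASK

The barrel bolt on the stock crate's gate hangs from its last screw and its hooked nose has dropped behind the bent keeper. Take the bolt by its knob, lift it over the keeper's lip while drawing it back out of the keeper, without wrenching it against it, then pull the sprung gate open about 12 cm at its free edge. Finish while still holding the gate ajar there with the gripper, and leave the other wares where they are.

Things in the scene. Friction and masses are not known exactly. Their poses are not given: they have to be found in the camera images.
- crate: fixed wooden stock crate, 500 mm wide (y), 280 mm deep (x), posts 190 mm tall, two boards on top of its rear half at 200 mm; it stands turned up to 10 degrees on the table. Origin: underside, centre of its front face; x points into the crate (away from the front), y to its left seen from the robot, z up
- gate: slatted wooden gate filling the crate's front, 405 mm wide, 18 mm thick, its top edge 190 mm above the table, weight 1.4 kg. Origin on the vertical hinge line at its left (+y) end, at table height, in the plane of the front face; the leaf runs along the body's own -y, its own -x points out of the front face
- gate_swing (a joint): angle of the gate about its left hinges, rad: 0 shut, growing as the free (right) edge swings out towards the robot; 0.30 is about 12 cm at the free edge. Sprung hinges shut it with 0.54 N m at 0, growing by 0.9 N m per rad, so it closes when let go
- gate_hinge_top (a point): point on the hinge line at the height of the gate's top edge
- gate_free_top (a point): top front corner of the gate's free edge, 405 mm from the hinge line
- bolt: steel rod of the barrel bolt, 12 mm thick, 310 mm long, lying along the gate's top rail 14.5 mm in front of its face and 172 mm above the table when level; its right end is a hooked nose, turned down by 11 mm below the rod's underside, which stands beyond the keeper's lip. An upright steel knob rises from it. Axes as the gate's, tilted with the sag; origin on the gate's front plane at the rear screw, 165 mm from the hinge line
- bolt_knob (a point): centre of the bolt's upright knob: a steel cylinder 24 mm across and 29 mm tall, 52 mm above the rod's axis, on a stem 11 mm thick; at the start 185 mm from the rear screw (350 mm from the hinge line) and 14.5 mm in front of the gate's face, its lower end a little above the gate's top edge, clear all round
- bolt_nose (a point): lowest point of the bolt's hooked nose (12 mm thick along the rod)
- bolt_slide (a joint): how far the bolt is drawn along its own axis towards the hinge side (the gate's +y), m: 0 shot home, 0.060 fully drawn; stiff sliding of about 2 N. Unlifted, the hooked nose meets the keeper's lip after about 11 mm; the nose is out of the keeper from 0.040 on
- bolt_lift (a joint): tilt of the whole barrel bolt (plate, guides and rod) about the one screw left at its rear end, rad: 0 level, negative sagging (it rests on the lip near -0.05), stop at +0.035. Raising the nose over the lip needs the knob lifted about 8 mm at its starting place (12 mm is comfortable, the stop comes at about 15 mm); lifting takes about 4 N at the knob
- keeper: bent steel strap keeper on the crate's right post, 22 mm wide: over the post's top, down in front of the bolt and back under it, where the lower limb is bent up into a lip; opening 37 mm tall. Origin on the post's front face at the lip, level with the bolt's proper height; axes as the crate's
- keeper_lip (a point): top edge of the keeper's bent-up lip, 6 mm thick along the bolt, on which the sagging rod rests
- bead_jar: bystander: amber glass jar with a metal cap, 60 mm across, 85 mm tall, standing in front of the gate's hinge side; origin at the centre of its underside
- serving_bowl: bystander: terracotta bowl, 140 mm across, 55 mm tall, on the table to the right (-y) of the crate; origin at the centre of its underside
- awl: bystander: awl with a dark wooden handle, 150 mm long, lying in front and to the left of the crate; origin on its underside
- spool: bystander: empty wooden spool, 48 mm across, 58 mm tall, standing in front and to the right of the crate; origin at the centre of its underside
- stock_gourd: bystander: dried gourd, 100 mm across, 114 mm tall, inside the crate; origin at the centre of its underside
- stock_tin: bystander: tin with a paper band, 74 mm across, 100 mm tall, inside the crate; origin at the centre of its underside
- top_bowl: bystander: small dark wooden bowl, 110 mm across, 45 mm tall, on the crate's top boards; origin at the centre of its underside
- bangle: bystander: copper bangle, 72 mm across, 16 mm tall, lying on the table to the right, near the cash box; origin at the centre of its underside

How it is judged (in metres and radians):
On the way, in this order (a step that is already met when the one before it is completed fails the run):
1. the bolt is lifted over the lip and drawn out of the keeper (slide over 39 mm) (value of joint bolt_slide above 0.039 m), for 0.1 s.
2. the gate is pulled ajar (over 0.20 rad) by the gripper (value of joint gate_swing above 0.2 rad and contact force between the fingers and gate above 0.8 N), for 0.2 s.
At the end, for the whole second after the job is handed in: The gate stands still (under 0.08 rad/s) at 0.20 to 0.45 rad (about 8 to 18 cm at its free edge), the bolt is still drawn by more than 39 mm, and the gripper's fingers are holding the gate or its bolt (contact over 0.8 N) (all of step 2 and value of joint gate_swing below 0.45 rad and value of joint bolt_slide above 0.039 m and velocity of joint gate_swing between -0.08 and 0.08 rad/s); the arm keeps its last pose, push and grip.
It fails at once if the bolt is wrenched against the keeper (over 40 N) (contact force between bolt and keeper above 40 N).
It fails at once if one of the other wares is shifted by more than 3 cm (distance of any of bead_jar, serving_bowl, awl, spool, stock_gourd, stock_tin, top_bowl, bangle from where it was at the start of the episode above 0.03 m).
It also fails if it takes over 35 s, if anything falls off the work surface, if the arm or the gripper's body presses on something with over 40 N, if the wrist force passes 120 N, or if a joint passes its speed limit or range.

ROBOT

A 6-joint arm with a two-finger parallel gripper is mounted at the origin on the work surface. World frame = base frame: x ahead of the robot, y to its left, z up, the work surface at z = 0. Lengths are in mm, angles in rad, forces in N, time in s.
With the tool pointing down it reaches from about 275 to 1000 mm from the base axis. Payload 8.4 kg.
Tool frame: the origin (TCP) lies at the very end of the fingers, on their centre line; the grasp point (between the pads) lies 19 mm behind it; z points along the fingers, y is the line along which they close (so a half turn about z gives the same grasp; the last joint's range is limited). The gripper opens to 85 mm and grips with 20 to 120 N. Pads are 22 mm wide; open, the fingers measure 114 mm over their backs; the gripper's body (76 mm by 85 mm) begins 54 mm behind the grasp point. The pads swing forward as they close: fully open they stand 13 mm farther back than shut.
Start: joints at [-1.12, 0.353, 1.633, -0, 1.155, -0.002], TCP at [273.427, -562.019, 231.281] pointing down, gripper open.
Joint ranges: [-2.63, 2.63], [-0.92, 2.1], [0.06, 2.66], [-1.3, 4.44], [0, 2.69], [-3.02, 3.02]. Speed limits (rad/s): [2.22, 2.22, 2.79, 3.14, 3.14, 3.14].

INTERFACE

Orientations are given as [roll, pitch, yaw] about the fixed x, y, z axes, in that order (R = Rz(yaw) Ry(pitch) Rx(roll)).
In Python, from rig import r, vision gives the robot as it stands. The module is installed in compiled form; this text tells all that it offers.
- The arm moves only by the tool play_rows, never from a script. Its argument "steps" is a list of rows, each an object with "delta_pos": the shift along the tool's x, y, z in cm, a list of three; "yaw": the turn about the tool's z in rad; "jaw": the opening in per cent of the stroke, from 0 (shut) to 100 (fully open). A call has exactly 8 rows; each row is the pose to reach, as a shift and turn from the pose commanded when the call began, along the tool's axes at that moment; what a row does not reach only later rows make up. A row lasts 1/10 s, in which the tool goes at most 50 mm and 8.59 degrees, less where a joint would pass 70% of its speed; a pose out of reach is approached as far as the arm can. A call with a gripper value outside its range is refused whole. The fingers move at their own pace and stop on an object; "grip_force" is the grip in N (left out, the last holds). Time passes only in rows, so rows that repeat a pose let the fingers close, or fill a call up. It gives the time, the measured TCP pose, the force, the opening and the grip force at its end, in the units of the state.
- r.sense(): the state, without advancing time (a new reading comes with each control period).
- vision.grab_frame(name): name is "scene" or "top" or "wrist"; returns (picture, depth): 480x640x3 uint8, red, green, blue; 480x640 float32, mm along the optical axis (not along the pixel's ray), 0 where there is no reading.
- vision.calibration(name): a dict with "mtx" (3x3 intrinsics, pixels), "k1" (the pictures are not rectified: a ray, as slopes to the right and down, at radius r is drawn at 1 + k1 r^2 times it, then the intrinsics apply), "extrinsics" (4x4, takes a point from camera to world coordinates). Camera axes: x right, y down, z forward; pixel columns grow to the right and rows downward; lengths in mm; the calibration is good to about 2 mm. A picture is of the moment at which its call begins: read the wrist's pose just before it. calibration takes no time and is no camera call; for the wrist camera it gives the pose at the moment of the call.
- r.sign_off(): hands the job in; it is judged then, once.
Trained networks look in the newest picture that a camera, given by its name, has taken for a name from the list of things; names that differ only in an ending like _2 or _b are one class to them, and where a whole thing is asked for, a point or a joint stands for the part that bears it (a point fixed in the world has none). Each returns a list of dicts, best first, with "conf" (0 to 1); they miss things now and then, are a little off and sometimes report something else, mostly with a low value. They report only what shows in the picture. A call takes as long as a camera call.
- vision.cut_out(camera, thing): "region" (480x640 bool, what is visible of it) and "uv" ([column, row] in pixels, amid what is visible of it).
- vision.landmark_of(camera, thing): "uv" ([column, row] in pixels: a listed point, or the origin of a listed thing).
The state is a dict: "clock": time; "qpos": joint angles; "qvel": joint speeds; "joint_efforts": joint torques, N m; "eef_pos": TCP position; "tcp_rot": TCP orientation; "contact_force": force on the tool from outside, world axes, zero at the start; "wrist_torque": the same for the moment, N m; "opening": opening from 0.0 (shut) to 1.0 (fully open); "grasp_force": force on a finger pad.
Only numpy, scipy, OpenCV 4.12 (cv2) and the standard library are available. Lean on these libraries where they do the work, as an engineer would, in place of code of your own. Each camera call takes 0.05 s, during which the arm holds its last target. There are 200 camera calls.

## Working session

There is one attempt and no reset: what is moved stays moved. The work goes in short steps, Python scripts to look and compute and a tool call to move; the robot and the scene stay as the last step left them, time stands still between calls to the robot, and variables do not carry over. Pictures are saved under pics/ and viewed, at most 10 in all, crops included, and the job is handed in when it is done.

Besides the shell and the picture viewer there is one more tool, called by a JSON object that holds its "op" and its "data". play_rows: Moves the arm, as the interface text tells. Its arguments: {"type":"object","properties":{"steps":{"type":"array"},"grip_force":{"type":"number"}},"required":["steps"]}

```bash
mkdir -p pics; cat > h.py <<'E'
from rig import r, vision
import numpy as np, cv2
def ray(cal,uv):
    K=np.array(cal["mtx"]);d=np.array([(uv[0]-K[0,2])/K[0,0],(uv[1]-K[1,2])/K[1,1]]);s=d.copy()
    for _ in range(20): s=d/(1+cal["k1"]*(s@s))
    return np.array([s[0],s[1],1.])
def at_depth(cal,uv,z):
    T=np.array(cal["extrinsics"]);return T[:3,:3]@(ray(cal,uv)*z)+T[:3,3]
def at_z(cal,uv,h):
    T=np.array(cal["extrinsics"]);d=T[:3,:3]@ray(cal,uv);o=T[:3,3];return o+d*(h-o[2])/d[2]
def dep(D,uv,n=2):
    u,v=int(round(uv[0])),int(round(uv[1]));p=D[max(v-n,0):v+n+1,max(u-n,0):u+n+1];p=p[p>0];return np.median(p) if len(p) else 0
E
python3 - <<'E'
from h import *
np.set_printoptions(precision=1,suppress=True)
P=[]
for c in("scene","top"):
    im,D=vision.grab_frame(c);cal=vision.calibration(c);P.append(im)
    for t,h in(("bolt_knob",220),("gate_hinge_top",190),("gate_free_top",190),("keeper_lip",165),("bolt_nose",155),("bead_jar",0),("spool",0),("serving_bowl",0)):
        l=vision.landmark_of(c,t)
        for q in l[:1]: print(c,t,round(q["conf"],2),np.array(q["uv"]),"z:",at_z(cal,q["uv"],h),"d:",at_depth(cal,q["uv"],dep(D,q["uv"])))
    cv2.imwrite(f"pics/{c}.png",im[:,:,::-1])
s=r.sense();print(s["clock"],s["eef_pos"],s["tcp_rot"],s["contact_force"])
cv2.imwrite("pics/both.png",cv2.resize(np.hstack(P),(800,300))[:,:,::-1])
E
```

```text
scene bolt_knob 0.79 [285.4 237.4] z: [ 567.  -148.5  220. ] d: [ 569.8 -150.4  223.9]
scene gate_hinge_top 0.94 [370.9 185.8] z: [560.7 214.6 190. ] d: [431.1 363.    0.9]
scene gate_free_top 0.83 [276.  254.7] z: [ 579.3 -195.9  190. ] d: [ 453.9 -110.6    3. ]
scene keeper_lip 0.72 [268.7 266. ] z: [ 581.4 -226.9  165. ] d: [ 597.1 -237.   188.9]
scene bead_jar 0.71 [335.2 212.4] z: [441.5 171.1   0. ] d: [562.3  55.1 178.2]
scene spool 0.7 [207.3 292.1] z: [ 425.3 -367.     0. ] d: [ 434.2 -370.5   12.8]
scene serving_bowl 0.56 [251.4 342.9] z: [ 664.8 -372.8    0. ] d: [ 668.3 -374.6    6.7]
top bolt_knob 0.68 [365.5 243.2] z: [ 567.2 -138.7  220. ] d: [ 566.7 -137.9  229.9]
top gate_hinge_top 0.89 [213.8 243.1] z: [574.  209.1 190. ] d: [574.  209.2 189.5]
top gate_free_top 0.97 [387.6 233.8] z: [ 589.9 -192.7  190. ] d: [ 591.1 -194.9  172.9]
top keeper_lip 0.6 [393.2 242.1] z: [ 572.  -208.7  165. ] d: [ 570.4 -204.9  192. ]
top bolt_nose 0.76 [399.7 242.1] z: [ 572.3 -225.5  155. ] d: [ 570.2 -219.6  192.9]
top bead_jar 0.97 [240.5 295.6] z: [444.4 176.1   0. ] d: [447.9 163.3  86.7]
top spool 0.71 [439.1 301.9] z: [ 421.4 -349.6    0. ] d: [ 424.7 -336.7   57.2]
top serving_bowl 0.75 [446. 205.] z: [ 678.3 -374.3    0. ] d: [ 677.4 -372.7    6.8]
0.9 [ 273.4 -562.   231.3] [-3.1 -0.   0.5] [-1.7  0.1 -0.3]
```

View pics/scene.png

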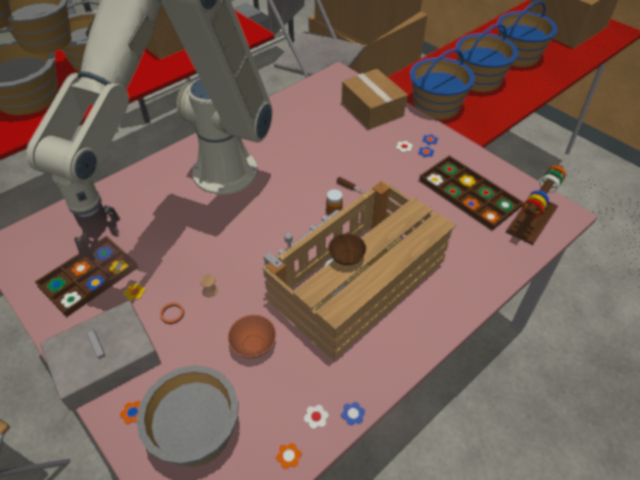

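View pics/top.png

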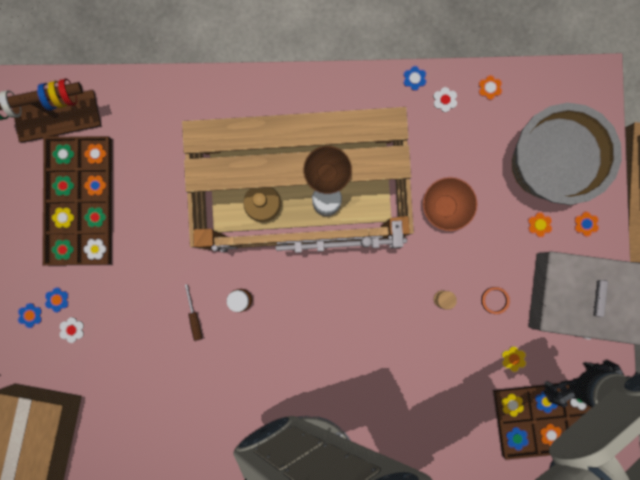

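The pictures show the crate nearly square to the robot. In the top view the knob is at (365,243), the hinge top at (214,243) and the gate's free top at (388,234). That puts the knob near (568,-140), about 350 mm from the hinge, as the text says it should be.

```bash
cat >> h.py <<'E'
from scipy.spatial.transform import Rotation as Ro
def go(target,yaw=None):
    s=r.sense();R=Ro.from_euler("xyz",s["tcp_rot"]).as_matrix();d=R.T@(np.array(target)-s["eef_pos"])/10
    print("clock",s["clock"],"pos",np.round(s["eef_pos"],1),"rot",np.round(s["tcp_rot"],3),"F",np.round(s["contact_force"],1),"delta cm",np.round(d,2),"yaw",None if yaw is None else round(s["tcp_rot"][2]-yaw,3))
E
python3 -c "
from h import *
go([568,-140,300],1.61)"
```

```text
clock 0.9 pos [ 273.4 -562.   231.3] rot [-3.142 -0.     0.453] F [-1.7  0.1 -0.3] delta cm [ 44.95 -25.06  -6.87] yaw -1.157
```

{"op": "play_rows", "data": {"steps": [{"delta_pos": [2,-1,-4],"yaw": -0.14,"jaw": 100},{"delta_pos": [6,-3.3,-6.9],"yaw": -0.28,"jaw": 100},{"delta_pos": [10,-5.5,-6.9],"yaw": -0.42,"jaw": 100},{"delta_pos": [14,-7.8,-6.9],"yaw": -0.56,"jaw": 100},{"delta_pos": [18,-10,-6.9],"yaw": -0.7,"jaw": 100},{"delta_pos": [22,-12.3,-6.9],"yaw": -0.84,"jaw": 100},{"delta_pos": [26,-14.5,-6.9],"yaw": -0.98,"jaw": 100},{"delta_pos": [30,-16.7,-6.9],"yaw": -1.1,"jaw": 100}]}}

```text
clock: 1.7
eef_pos: [470.9, -279.0, 300.5]
tcp_rot: [3.141, 0.0, 1.558]
contact_force: [1.2, -0.7, -0.1]
opening: 1.002
grasp_force: 0.0
```

```bash
python3 -c "
from h import *
go([568,-140,300],1.61)"
```

```text
clock 1.7 pos [ 470.9 -279.   300.5] rot [3.141 0.    1.558] F [ 1.2 -0.7 -0.1] delta cm [14.02  9.53  0.05] yaw -0.052
```

{"op": "play_rows", "data": {"steps": [{"delta_pos": [3,2,0],"yaw": -0.02,"jaw": 100},{"delta_pos": [6,4,0],"yaw": -0.05,"jaw": 100},{"delta_pos": [9,6,0],"yaw": -0.05,"jaw": 100},{"delta_pos": [11.5,8,0],"yaw": -0.05,"jaw": 100},{"delta_pos": [13.5,9.2,0],"yaw": -0.05,"jaw": 100},{"delta_pos": [14,9.5,0],"yaw": -0.05,"jaw": 100},{"delta_pos": [14,9.5,0],"yaw": -0.05,"jaw": 100},{"delta_pos": [14,9.5,0],"yaw": -0.05,"jaw": 100}]}}

```text
clock: 2.5
eef_pos: [567.1, -143.0, 300.3]
tcp_rot: [-3.141, 0.0, 1.603]
contact_force: [0.8, -0.0, 0.4]
opening: 0.995
grasp_force: 0.0
```

```bash
python3 - <<'E'
from h import *
np.set_printoptions(precision=1,suppress=True)
c="wrist";cal=vision.calibration(c);im,D=vision.grab_frame(c)
for t,h in(("bolt_knob",216),("gate_hinge_top",190),("gate_free_top",190),("keeper_lip",165),("bolt_nose",155)):
    for q in vision.landmark_of(c,t)[:1]: print(t,round(q["conf"],2),np.array(q["uv"]),"z:",at_z(cal,q["uv"],h),"d:",at_depth(cal,q["uv"],dep(D,q["uv"])))
for q in vision.cut_out(c,"bolt_knob")[:1]:
    m=q["region"]&(D>0);v,u=np.nonzero(m);P=np.array([at_depth(cal,(a,b),D[b,a]) for a,b in zip(u[::5],v[::5])])
    k=P[P[:,2]>205]; print(q["conf"],len(k),np.percentile(k,[2,50,98],axis=0))
cv2.imwrite("pics/w1.png",im[:,:,::-1])
go([568,-140,205])
E
```

```text
bolt_knob 0.64 [328.2 247. ] z: [ 570.3 -143.4  216. ] d: [ 570.  -139.   229.3]
gate_free_top 0.96 [347.5 305.7] z: [ 587.2 -198.6  190. ] d: [ 587.9 -202.6  182.2]
keeper_lip 0.95 [327.1 308.1] z: [ 572.4 -214.3  165. ] d: [ 572.4 -214.1  165.4]
bolt_nose 0.8 [330.2 316.7] z: [ 575.7 -227.8  155. ] d: [ 574.3 -206.9  192.7]
0.94 266 [[ 559.5 -151.1  208.1]
 [ 569.8 -138.2  228. ]
 [ 580.2 -130.3  230. ]]
clock 2.85 pos [ 567.4 -142.8  300.4] rot [3.1 0.  1.6] F [-0.2  0.2  0.6] delta cm [0.3 0.1 9.5] yaw None
```

View pics/w1.png

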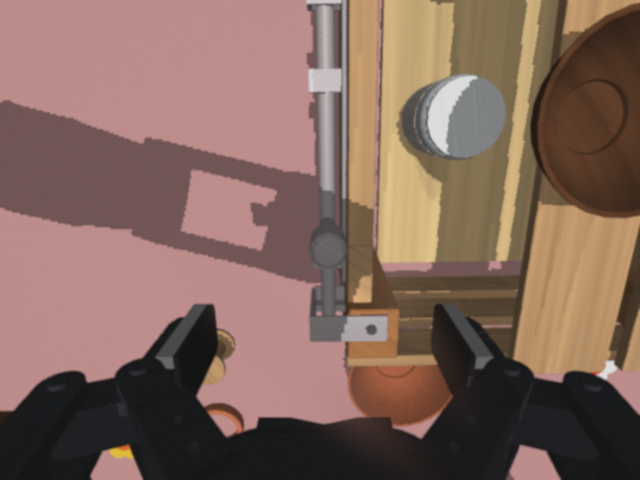

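The wrist view shows the knob's top at pixel (328,247), the keeper at (348,328), and clear space all round the knob. Its centre comes out at about (570,-140.5,216). Next I go down and grip it.

{"op": "play_rows", "data": {"steps": [{"delta_pos": [0.2,0.25,2],"yaw": 0,"jaw": 100},{"delta_pos": [0.2,0.25,4.5],"yaw": 0,"jaw": 80},{"delta_pos": [0.2,0.25,7],"yaw": 0,"jaw": 70},{"delta_pos": [0.2,0.25,9],"yaw": 0,"jaw": 70},{"delta_pos": [0.2,0.25,10],"yaw": 0,"jaw": 70},{"delta_pos": [0.2,0.25,10],"yaw": 0,"jaw": 60},{"delta_pos": [0.2,0.25,10],"yaw": 0,"jaw": 45},{"delta_pos": [0.2,0.25,10],"yaw": 0,"jaw": 40}], "grip_force": 30}}

```text
clock: 3.65
eef_pos: [570.8, -140.5, 201.6]
tcp_rot: [3.14, 0.001, 1.603]
contact_force: [0.3, -0.7, -0.3]
opening: 0.401
grasp_force: 0.0
```

{"op": "play_rows", "data": {"steps": [{"delta_pos": [0,0,0],"yaw": 0,"jaw": 35},{"delta_pos": [0,0,0],"yaw": 0,"jaw": 30},{"delta_pos": [0,0,0],"yaw": 0,"jaw": 25},{"delta_pos": [0,0,0],"yaw": 0,"jaw": 10},{"delta_pos": [0,0,0],"yaw": 0,"jaw": 10},{"delta_pos": [0,0,0],"yaw": 0,"jaw": 10},{"delta_pos": [0,0,0],"yaw": 0,"jaw": 10},{"delta_pos": [0,0,0],"yaw": 0,"jaw": 10}], "grip_force": 30}}

```text
clock: 4.45
eef_pos: [570.2, -140.4, 201.1]
tcp_rot: [3.141, 0.0, 1.603]
contact_force: [-2.4, 0.2, 6.0]
opening: 0.265
grasp_force: 29.5
```

{"op": "play_rows", "data": {"steps": [{"delta_pos": [0.05,0,-0.2],"yaw": 0,"jaw": 10},{"delta_pos": [0.1,0,-0.4],"yaw": 0,"jaw": 10},{"delta_pos": [0.2,0,-0.6],"yaw": 0,"jaw": 10},{"delta_pos": [0.25,0,-0.8],"yaw": 0,"jaw": 10},{"delta_pos": [0.3,0,-1.0],"yaw": 0,"jaw": 10},{"delta_pos": [0.4,0,-1.2],"yaw": 0,"jaw": 10},{"delta_pos": [0.5,0,-1.25],"yaw": 0,"jaw": 10},{"delta_pos": [0.5,0,-1.25],"yaw": 0,"jaw": 10}]}}

```text
clock: 5.25
eef_pos: [569.8, -135.2, 212.9]
tcp_rot: [-3.141, 0.0, 1.603]
contact_force: [-1.4, -2.3, -5.4]
opening: 0.262
grasp_force: 29.7
```

{"op": "play_rows", "data": {"steps": [{"delta_pos": [0.3,0,0],"yaw": 0,"jaw": 10},{"delta_pos": [0.6,0,0],"yaw": 0,"jaw": 10},{"delta_pos": [0.9,0,0],"yaw": 0,"jaw": 10},{"delta_pos": [1.2,0,0],"yaw": 0,"jaw": 10},{"delta_pos": [1.5,0,0],"yaw": 0,"jaw": 10},{"delta_pos": [1.8,0,0],"yaw": 0,"jaw": 10},{"delta_pos": [2.0,0,0],"yaw": 0,"jaw": 10},{"delta_pos": [2.0,0,0],"yaw": 0,"jaw": 10}]}}

```text
clock: 6.05
eef_pos: [569.0, -114.7, 212.7]
tcp_rot: [-3.141, -0.001, 1.603]
contact_force: [-1.8, 0.4, -4.6]
opening: 0.266
grasp_force: 29.6
```

{"op": "play_rows", "data": {"steps": [{"delta_pos": [0.4,0,0],"yaw": 0,"jaw": 10},{"delta_pos": [0.9,0,0],"yaw": 0,"jaw": 10},{"delta_pos": [1.4,0,0],"yaw": 0,"jaw": 10},{"delta_pos": [1.9,0,0],"yaw": 0,"jaw": 10},{"delta_pos": [2.4,0,0],"yaw": 0,"jaw": 10},{"delta_pos": [2.8,0,0],"yaw": 0,"jaw": 10},{"delta_pos": [3.1,0,0],"yaw": 0,"jaw": 10},{"delta_pos": [3.1,0,0],"yaw": 0,"jaw": 10}]}}

```text
clock: 6.85
eef_pos: [567.9, -83.4, 212.6]
tcp_rot: [-3.141, -0.001, 1.603]
contact_force: [-5.0, 1.1, -6.6]
opening: 0.267
grasp_force: 29.7
```

```bash
python3 - <<'E'
from h import *
np.set_printoptions(precision=1,suppress=True)
im,D=vision.grab_frame("wrist");cv2.imwrite("pics/w2.png",im[:,:,::-1]);go([569,-80,213])
E
```

```text
clock 6.9 pos [567.9 -83.4 212.5] rot [-3.1 -0.   1.6] F [-4.   2.1 -6.8] delta cm [ 0.3  0.1 -0.1] yaw None
```

View pics/w2.png

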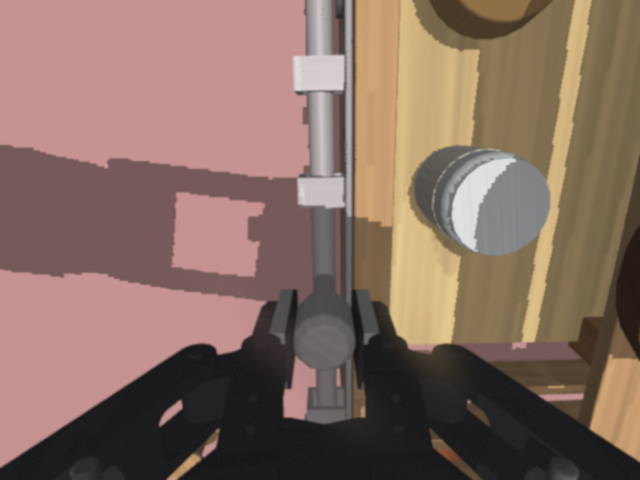

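The bolt is drawn about 53 mm, and the knob is still in the fingers at pixel (325,330). I'll set it down gently and let go. Then I'll take the gate's top rail together with the rod near the free edge, so that the fingers hold the gate itself.

{"op": "play_rows", "data": {"steps": [{"delta_pos": [0,0,0.3],"yaw": 0,"jaw": 10},{"delta_pos": [0,0,0.6],"yaw": 0,"jaw": 10},{"delta_pos": [0,0,0.8],"yaw": 0,"jaw": 10},{"delta_pos": [0,0,0.8],"yaw": 0,"jaw": 40},{"delta_pos": [0,0,0.8],"yaw": 0,"jaw": 60},{"delta_pos": [0,0,0.8],"yaw": 0,"jaw": 80},{"delta_pos": [0,0,-1],"yaw": 0,"jaw": 100},{"delta_pos": [0,0,-4],"yaw": 0,"jaw": 100}]}}

```text
clock: 7.7
eef_pos: [567.7, -84.0, 252.1]
tcp_rot: [-3.139, -0.001, 1.603]
contact_force: [0.7, 0.2, 1.1]
opening: 1.0
grasp_force: 0.0
```

```bash
python3 - <<'E'
from h import *
np.set_printoptions(precision=1,suppress=True)
c="wrist";cal=vision.calibration(c);im,D=vision.grab_frame(c)
for t,h in(("bolt_knob",216),("gate_free_top",190),("keeper_lip",165),("bolt_nose",150)):
    for q in vision.landmark_of(c,t)[:1]: print(t,round(q["conf"],2),np.array(q["uv"]),"z:",at_z(cal,q["uv"],h))
go([584,-160,255])
E
```

```text
bolt_knob 0.68 [325.3 282. ] z: [569.  -87.8 216. ]
gate_free_top 0.87 [349.2 413.8] z: [ 589.  -196.8  190. ]
keeper_lip 0.77 [325.  405.7] z: [ 572.9 -212.7  165. ]
bolt_nose 0.96 [327.5 352.9] z: [ 573.6 -176.1  150. ]
clock 7.95 pos [568.5 -84.2 252.8] rot [ 3.1 -0.   1.6] F [ 0.1 -0.2 -0.3] delta cm [-7.6  1.3 -0.2] yaw None
```

{"op": "play_rows", "data": {"steps": [{"delta_pos": [-2,0.4,-1],"yaw": 0,"jaw": 100},{"delta_pos": [-4.5,0.9,-1],"yaw": 0,"jaw": 100},{"delta_pos": [-6.8,1.4,-1],"yaw": 0,"jaw": 100},{"delta_pos": [-7.6,1.4,0],"yaw": 0,"jaw": 100},{"delta_pos": [-7.6,1.4,2],"yaw": 0,"jaw": 100},{"delta_pos": [-7.6,1.4,4],"yaw": 0,"jaw": 100},{"delta_pos": [-7.6,1.4,6],"yaw": 0,"jaw": 100},{"delta_pos": [-7.6,1.4,6],"yaw": 0,"jaw": 100}]}}

```text
clock: 8.75
eef_pos: [582.0, -158.7, 188.7]
tcp_rot: [-3.135, -0.002, 1.603]
contact_force: [-0.1, -0.1, 0.1]
opening: 1.003
grasp_force: 0.0
```

```bash
python3 - <<'E'
from h import *
im,D=vision.grab_frame("wrist");cv2.imwrite("pics/w3.png",im[:,:,::-1]);go([585,-160,153])
E
```

```text
clock 8.8 pos [ 583.1 -158.9  190.6] rot [-3.137e+00 -2.000e-03  1.603e+00] F [0.5 1.8 0.7] delta cm [-0.12  0.2   3.76] yaw None
```

View pics/w3.png

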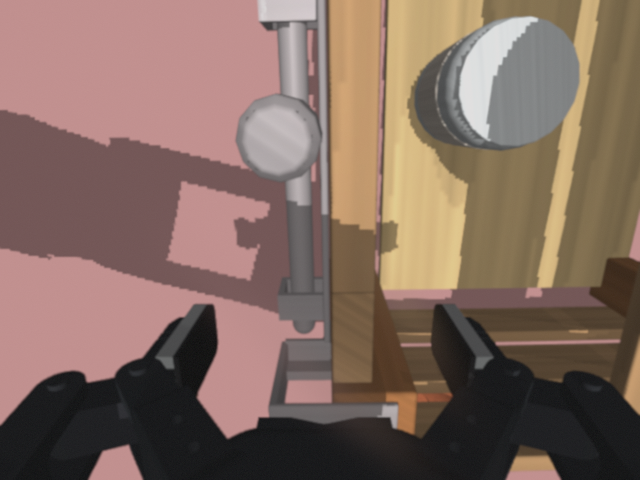

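The nose at (303,325) is clear of the keeper, which starts at row 340. The rail and rod (columns 285-378) sit midway between the open fingers (215 and 435). Next I go down and grip.

{"op": "play_rows", "data": {"steps": [{"delta_pos": [0,0.1,1],"yaw": 0,"jaw": 100},{"delta_pos": [0,0.2,2.2],"yaw": 0,"jaw": 100},{"delta_pos": [0,0.2,3.3],"yaw": 0,"jaw": 100},{"delta_pos": [0,0.2,3.7],"yaw": 0,"jaw": 100},{"delta_pos": [0,0.2,3.7],"yaw": 0,"jaw": 85},{"delta_pos": [0,0.2,3.7],"yaw": 0,"jaw": 75},{"delta_pos": [0,0.2,3.7],"yaw": 0,"jaw": 65},{"delta_pos": [0,0.2,3.7],"yaw": 0,"jaw": 60}], "grip_force": 30}}

```text
clock: 9.6
eef_pos: [586.1, -159.8, 156.2]
tcp_rot: [-3.14, 0.0, 1.603]
contact_force: [-4.2, 0.1, 2.2]
opening: 0.6
grasp_force: 1.9
```

{"op": "play_rows", "data": {"steps": [{"delta_pos": [0,0,0],"yaw": 0,"jaw": 55},{"delta_pos": [0,0,0],"yaw": 0,"jaw": 50},{"delta_pos": [0,0,0],"yaw": 0,"jaw": 45},{"delta_pos": [0,0,0],"yaw": 0,"jaw": 40},{"delta_pos": [0,0,0],"yaw": 0,"jaw": 30},{"delta_pos": [0,0,0],"yaw": 0,"jaw": 20},{"delta_pos": [0,0,0],"yaw": 0,"jaw": 20},{"delta_pos": [0,0,0],"yaw": 0,"jaw": 20}], "grip_force": 30}}

```text
clock: 10.4
eef_pos: [584.4, -159.7, 156.1]
tcp_rot: [-3.137, -0.0, 1.603]
contact_force: [-10.8, 0.1, 10.0]
opening: 0.503
grasp_force: 29.3
```

```bash
python3 -c "
from h import *
go([585,-160,153]);s=r.sense();print(s['opening'],s['grasp_force'])"
```

```text
clock 10.4 pos [ 584.4 -159.7  156.1] rot [-3.137 -0.     1.603] F [-10.8   0.1  10. ] delta cm [-0.03  0.07  0.31] yaw None
0.5029663455976465 29.26963984966278
```

{"op": "play_rows", "data": {"steps": [{"delta_pos": [0.02,-1.1,0],"yaw": 0.03,"jaw": 20},{"delta_pos": [0.09,-2.6,0],"yaw": 0.07,"jaw": 20},{"delta_pos": [0.22,-4.05,0],"yaw": 0.11,"jaw": 20},{"delta_pos": [0.41,-5.5,0],"yaw": 0.15,"jaw": 20},{"delta_pos": [0.66,-7.0,0],"yaw": 0.19,"jaw": 20},{"delta_pos": [0.97,-8.4,0],"yaw": 0.23,"jaw": 20},{"delta_pos": [1.34,-9.85,0],"yaw": 0.27,"jaw": 20},{"delta_pos": [1.65,-10.9,0],"yaw": 0.3,"jaw": 20}]}}

```text
clock: 11.2
eef_pos: [476.0, -148.5, 156.0]
tcp_rot: [3.141, 0.003, 1.301]
contact_force: [-1.1, -13.5, -0.9]
opening: 0.503
grasp_force: 34.5
```

{"op": "play_rows", "data": {"steps": [{"delta_pos": [0,0,0],"yaw": 0,"jaw": 20},{"delta_pos": [0,0,0],"yaw": 0,"jaw": 20},{"delta_pos": [0,0,0],"yaw": 0,"jaw": 20},{"delta_pos": [0,0,0],"yaw": 0,"jaw": 20},{"delta_pos": [0,0,0],"yaw": 0,"jaw": 20},{"delta_pos": [0,0,0],"yaw": 0,"jaw": 20},{"delta_pos": [0,0,0],"yaw": 0,"jaw": 20},{"delta_pos": [0,0,0],"yaw": 0,"jaw": 20}]}}

```text
clock: 12.0
eef_pos: [476.8, -148.7, 156.0]
tcp_rot: [3.141, 0.003, 1.303]
contact_force: [-2.3, -11.4, -0.1]
opening: 0.5
grasp_force: 34.5
```

```bash
python3 - <<'E'
from h import *
np.set_printoptions(precision=1,suppress=True)
c="top";cal=vision.calibration(c);im,D=vision.grab_frame(c)
for t,h in(("gate_hinge_top",190),("gate_free_top",190),("bolt_knob",216),("bolt_nose",150)):
    for q in vision.landmark_of(c,t)[:1]: print(t,round(q["conf"],2),np.array(q["uv"]),"z:",at_z(cal,q["uv"],h))
im2,_=vision.grab_frame("wrist")
cv2.imwrite("pics/e.png",cv2.resize(np.hstack([im,im2]),(800,300))[:,:,::-1]);go([585,-160,153])
E
```

```text
gate_hinge_top 0.84 [213.6 245.6] z: [568.2 209.6 190. ]
bolt_knob 0.65 [336.2 281.5] z: [482.1 -71.7 216. ]
bolt_nose 0.36 [257.6 256.3] z: [543.4 112.6 150. ]
clock 12.3 pos [ 476.8 -148.7  156.1] rot [3.1 0.  1.3] F [ -1.5 -12.3   0.3] delta cm [ 1.8 10.7  0.3] yaw None
```

View pics/e.png

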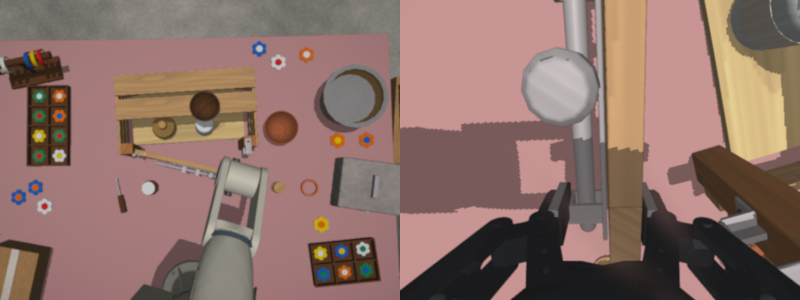

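The gate stands about 0.3 rad open. The fingers clamp the rail and guide, and the knob is about 294 mm from the hinge, so the bolt is still drawn about 55 mm. The wares have not moved.

```bash
python3 -c "
from rig import r
print(r.sign_off())"
```

```text
the job is handed in; nothing more can be done
None
```

I handed the job in at about 12 s with the bolt drawn about 55 mm out of the keeper and the gate held about 0.3 rad open by the gripper; no verdict came back.

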